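# Fetch the straightedge from the cupboard door and set it against the sawn stone face

## Task

Pull the tool cupboard's door wide open by its handle, and leave it open. Take the aluminium straightedge out of the rack on the inside of the door and stand it on its long narrow edge on the bench, flush against the straight sawn long face of the carved stone's base (the one the figure stands farthest from) and centred along it. Do not shift the stone or disturb the other things on the bench.

Things in the scene. Friction and masses are not known exactly. Their poses are not given: they have to be found in the camera images.
- cupboard_front (a point): middle of the lower front edge of the grey steel bench-top tool cupboard, on the bench below the shut door's outer face; x points into the cupboard, y to its hinge side. Cupboard 260 mm wide (y), 200 mm deep (x, door included), 220 mm tall, fixed. A stone figure 70 mm tall is fixed at the back of its roof.
- door (a joint): opening angle of the cupboard door (rad): 0 shut, 1.75 at its stop. Light damping and a little friction (about 0.12 N m): the door stays where it is left. Seen from above it opens clockwise, its free end swinging towards the robot.
- door_hinge (a point): on the vertical hinge axis at the door's top, 210 mm above the bench. Axes turn with the door: z up, -y from hinge to free end, x from the door's outer face (x = 0) to its inner face (x = 15 mm) and into the cupboard. Door 254 mm wide, 15 mm thick, 198 mm tall; the cupboard's top is 10 mm above the door's.
- door_handle (a point): upper end of the door's handle: a vertical round steel bar 11 mm thick, 100 mm long (plus rounded ends), its axis 35 mm in front of the door's outer face, 224 mm from the hinge axis. The point is on the bar's axis, 192 mm above the bench; two thin stems hold the bar, about 8 and 92 mm below the point. Axes as door_hinge.
- straightedge: aluminium box-section straightedge, 180 mm long (y), 14 mm thick (x), 70 mm tall (z, up as it stands in the rack), two dark slots on its sides, 0.2 to 0.35 kg. Origin: centre of its underside. At the start it stands on its long narrow edge in the rack on the inside of the door, hidden while the door is shut; it turns with the door.
- rack (a point): middle of the rack floor on the inside of the door, 97 mm above the bench, axes as door_hinge. The straightedge stands here along y, between lips 18 mm apart and 30 mm high, with end stops 200 mm apart: its top 40 mm is free. 48 mm lie free between it and the door's inner face (door top 43 mm above its top). Reached from above once the door is open.
- sawn_face (a point): on the carved stone: middle of the bottom line of its straight sawn long face, at the bench. x points into the stone, square to the face; y along the face (200 mm long); z up. The face is 30 mm tall; the slab goes back 150 mm, flat on top; its other three sides are rough-hewn. At the start the face looks towards the robot (yaw within 0.45 rad).
- stone: grey-green carved stone: slab 150 (x) x 200 (y) x 30 mm with a figure 100 mm tall, 55 mm wide on it, 113 mm behind the sawn face, midway along. Loose, 3 kg. Origin: centre of the slab's underside.
- figurine: a loose carved stone figure, 110 mm tall, bystander; origin centre of underside
- jar: a glass jar with a lid, 60 mm across, 90 mm tall, bystander; origin centre of underside
- offcut: a loose stone offcut 70 x 50 x 45 mm, bystander; origin centre of underside
- mallet: a hammer lying on the bench, bystander
- brush: a dusting brush lying on the bench, bystander
- chisel: a 230 mm carving chisel lying on the bench, bystander
- rubbing_block: a cork rubbing block 80 x 45 x 30 mm, bystander; origin centre of underside

How it is judged:
By the outcome, as a careful person would: the job done as asked, in the order asked, and still so for the second after the job is handed in, with the robot touching nothing.
It also fails if it takes over 67 s, if anything falls off the work surface, if the arm or the gripper's body presses on something with over 40 N, if the wrist force passes 120 N, or if a joint passes its speed limit or range.

## Robot

A 6-joint arm with a two-finger parallel gripper is mounted at the origin on the work surface. World frame = base frame: x ahead of the robot, y to its left, z up, the work surface at z = 0. Lengths are in mm, angles in rad, forces in N, time in s.
With the tool pointing down it reaches from about 275 to 1000 mm from the base axis. Payload 8.4 kg.
Tool frame: the origin (TCP) lies where the fingers leave the gripper's body, on its centre line; the fingertips stand 73 mm ahead of it and the grasp point (between the pads) lies 54 mm ahead of it (grip_point_offset is the distance from the TCP to the grasp point, in mm); z points along the fingers, y is the direction in which the jaws open and shut (so a half turn about z gives the same grasp; the last joint's range is limited). The gripper opens to 85 mm and grips with 20 to 120 N. Pads are 22 mm wide; open, the fingers measure 114 mm over their backs; the gripper's body (76 mm by 85 mm) begins 54 mm behind the grasp point. The pads swing forward as they close: fully open they stand 13 mm farther back than shut.
Start: joints at [-1.134, 0.353, 1.633, -0, 1.155, -0.002], TCP at [265.533, -565.792, 303.881] pointing down, gripper open.
Joint ranges: [-2.63, 2.63], [-0.92, 2.1], [0.06, 2.66], [-1.3, 4.44], [0, 2.69], [-3.02, 3.02]. Speed limits (rad/s): [2.22, 2.22, 2.79, 3.14, 3.14, 3.14].

## Interface

Orientations are given as [roll, pitch, yaw] about the fixed x, y, z axes, in that order (R = Rz(yaw) Ry(pitch) Rx(roll)).
In Python, from rig import sense, grab_frame, sign_off, grip_point_offset gives the robot as it stands. The module is installed in compiled form; this text tells all that it offers.
- The arm moves only by the tool drive_tool, never from a script. Its argument "targets" is one flat list of numbers, 7 for each row, row after row: the shift along the tool's x, y, z in m, then the turn, a rotation vector about the tool's x, y, z in rad, then the opening, from 0 (shut) to 1 (fully open). In form: [tx, ty, tz, wx, wy, wz, grip, tx, ty, tz, wx, wy, wz, grip, ...]. A call has 1 to 12 rows; each row is the pose to reach, as a shift and turn from the pose commanded when the call began, along the tool's axes at that moment; what a row does not reach only later rows make up. A row lasts 1/12 s, in which the tool goes at most 41.7 mm and 7.16 degrees, less where a joint would pass 70% of its speed; a pose out of reach is approached as far as the arm can. A call with a gripper value outside its range is refused whole. The fingers move at their own pace and stop on an object; "force" is the grip in N (left out, the last holds). Time passes only in rows, so rows that repeat a pose let the fingers close. It gives the time, the measured TCP pose, the force and the opening at its end, in the units of the state.
- sense(): the state, without advancing time (a new reading comes with each control period).
- grab_frame(name): name is "side" or "top"; returns a dict with "color" (400x640x3 uint8, blue, green, red), "vertical_fov" (degrees; the focal length in pixels is half the picture's height over the tangent of half this angle, whatever the lens; pixels are square), "cx", "cy" (the principal point, pixels), "world_from_camera" (4x4, takes a point from camera to world coordinates). Camera axes: x right, y down, z forward; pixel columns grow to the right and rows downward; lengths in mm; the calibration is good to about 2 mm. A picture is of the moment at which its call begins. There is no depth.
- sign_off(): hands the job in, once; it reports no verdict.
The state is a dict: "clock": time; "qpos": joint angles; "qvel": joint speeds; "joint_efforts": joint torques, N m; "eef_pos": TCP position; "tcp_rot": TCP orientation; "contact_force": force on the tool from outside, world axes, zero at the start; "wrist_torque": the same for the moment, N m; "opening": opening from 0.0 (shut) to 1.0 (fully open).
Only numpy, scipy, OpenCV 4.12 (cv2) and the standard library are available. Lean on these libraries where they do the work, as an engineer would, in place of code of your own. Each camera call takes 0.05 s, during which the arm holds its last target. There are 200 camera calls.

## Working session

There is one attempt and no reset: what is moved stays moved. The work goes in short steps, Python scripts to look and compute and a tool call to move; the robot and the scene stay as the last step left them, time stands still between calls to the robot, and variables do not carry over. Pictures are saved under pics/ and viewed, about 8 in all and at most 12, crops included, and the job is handed in when it is done.

Besides the shell and the picture viewer there is one more tool, called after "Call:" in YAML: its name, and indented under it one key for each argument. drive_tool: Moves the arm, as the interface text tells. Its arguments: {"type":"object","properties":{"targets":{"type":"array"},"force":{"type":"number"}},"required":["targets"]}

```bash
mkdir -p pics
cat > h.py <<'E'
import numpy as np, cv2
from rig import sense, grab_frame, sign_off, grip_point_offset
from scipy.spatial.transform import Rotation as R
def cam(f):
    h=f["color"].shape[0]; fl=h/2/np.tan(np.radians(f["vertical_fov"])/2)
    return fl,f["cx"],f["cy"],np.array(f["world_from_camera"])
def ray(f,u,v,z):
    fl,cx,cy,T=cam(f); d=T[:3,:3]@np.array([(u-cx)/fl,(v-cy)/fl,1]); o=T[:3,3]
    return o+d*(z-o[2])/d[2]
def proj(f,p):
    fl,cx,cy,T=cam(f); c=T[:3,:3].T@(np.array(p,float)-T[:3,3]); return np.array([cx+fl*c[0]/c[2],cy+fl*c[1]/c[2]])
E
python3 - <<'E'
from h import *
import pickle
print(sense(), grip_point_offset if not callable(grip_point_offset) else grip_point_offset())
for n in("side","top"):
    f=grab_frame(n); pickle.dump(f,open(n+"0.pkl","wb")); cv2.imwrite(f"pics/{n}0.png",f["color"]); print(n,cam(f))
E
```

```text
{'clock': 0.0, 'qpos': array([-1.13439004e+00,  3.53661069e-01,  1.63413211e+00, -6.50561014e-06,
        1.15522393e+00, -2.37974539e-03]), 'qvel': array([ 0.00174629,  0.000708  ,  0.00098082,  0.0009287 ,  0.00073883,
       -0.00103593]), 'joint_efforts': array([-4.22129206e-04, -6.05244541e+01, -3.42063332e+01,  1.34840470e-04,
        9.29994247e-03,  5.48119647e-05]), 'eef_pos': array([ 265.37464112, -565.44292933,  303.15441701]), 'tcp_rot': array([-3.14016818e+00,  2.55827935e-06,  4.38788662e-01]), 'contact_force': array([ 0.33270582, -0.56845327,  0.00485477]), 'wrist_torque': array([ 0.01586767,  0.00657195, -0.01584547]), 'opening': 1.0005492276778276} 53.900000000000006
side (np.float64(489.43722662782216), 323.8419016922382, 190.5091854079805, array([[-4.36014979e-01, -5.33071299e-01,  7.25069602e-01,
        -5.47123775e+02],
       [-8.99905852e-01,  2.65217643e-01, -3.46163343e-01,
         4.87738602e+02],
       [-7.77150759e-03, -8.03426781e-01, -5.95352846e-01,
         1.02625250e+03],
       [ 0.00000000e+00,  0.00000000e+00,  0.00000000e+00,
         1.00000000e+00]]))
top (np.float64(500.98886335872675), 317.62546684301844, 214.04148782043953, array([[ 3.95711725e-03, -9.95721106e-01,  9.23245387e-02,
         3.79351941e+02],
       [-9.99953043e-01, -3.12333966e-03,  9.17368482e-03,
        -4.51727175e+01],
       [-8.84607071e-03, -9.23565048e-02, -9.95686709e-01,
         1.54569338e+03],
       [ 0.00000000e+00,  0.00000000e+00,  0.00000000e+00,
         1.00000000e+00]]))
```

View pics/side0.png

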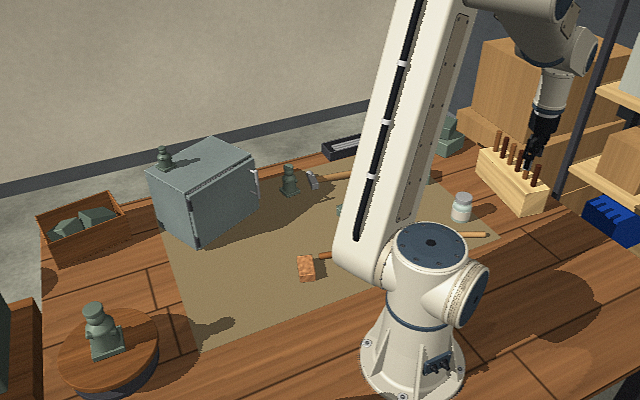

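View pics/top0.png

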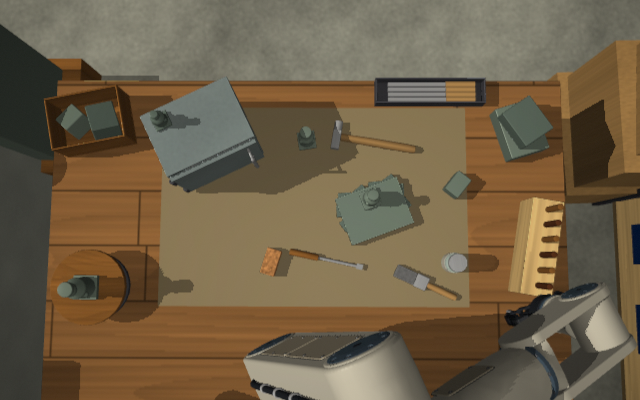

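Side view: the cupboard is at (205,190), with its handle near (255,172); the arm hides the stone. Top view: the cupboard roof is at (200,130), the door along (175,188)–(258,152), the handle at (255,157), and the stone at (375,208) with its sawn face on the lower side, (350,243)–(413,228). I'll zoom in on both.

Run:
```python
from h import *
import pickle
f=pickle.load(open("top0.pkl","rb")); c=f["color"]
a=cv2.resize(c[70:200,130:270],None,fx=4,fy=4,interpolation=cv2.INTER_CUBIC)
b=cv2.resize(c[165:255,325:425],None,fx=2.3,fy=2.3,interpolation=cv2.INTER_CUBIC)
o=np.zeros((600,800,3),np.uint8); o[:a.shape[0],:a.shape[1]]=a; o[:b.shape[0],565:565+b.shape[1]]=b[:,:235]
s=pickle.load(open("side0.pkl","rb"))["color"][125:255,235-0:270]
s=cv2.resize(s,None,fx=3,fy=3); o[207:597,565:565+s.shape[1]]=s
cv2.imwrite("pics/z.png",o)
```

```text
(no output)
```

View pics/z.png

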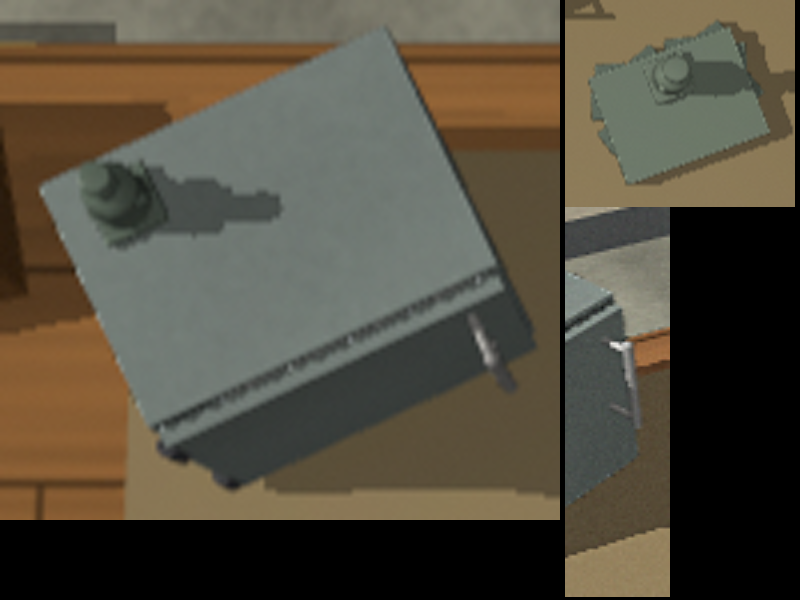

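Run:
```python
from h import *
import pickle
f=pickle.load(open("top0.pkl","rb")); s=pickle.load(open("side0.pkl","rb"))
P=lambda x,y,z:ray(f,(x+.5)/4-.5+130,(y+.5)/4-.5+70,z)
BL,BR,FR,FL=[P(x,y,220) for x,y in((40,186),(387,27),(498,268),(155,430))]
dL,dR=P(172,448,210),P(505,287,210); bL,bR=P(230,488,0),P(538,345,0)
for n,p in zip("BL BR FR FL dL dR bL bR".split(),(BL,BR,FR,FL,dL,dR,bL,bR)): print(n,p.round(1))
print("widths",np.linalg.norm(BL-BR),np.linalg.norm(FL-FR),np.linalg.norm(BL-FL),np.linalg.norm(BR-FR),np.linalg.norm(dL-dR),np.linalg.norm(bL-bR))
for a,b in((BL,BR),(FL,FR),(dL,dR),(bL,bR)): d=a-b;print(np.degrees(np.arctan2(d[1],d[0])))
print("handle",P(491,358,192))
S=lambda x,y,z:ray(f,(x-565+.5)/2.3-.5+325,(y+.5)/2.3-.5+165,z)
a,b,c,d=[S(x,y,30) for x,y in((628,184),(770,132),(727,25),(592,68))]
print("stone",a,b,c,d,np.linalg.norm(a-b)); e=a-b;print(np.degrees(np.arctan2(e[1],e[0])))
for p in((BL),(BR),(FR),(FL)): print(proj(s,p))
```

```text
BL [767.8 451.5 220. ]
BR [879.2 217.8 220. ]
FR [711.6 139.3 220. ]
FL [600.5 367.9 220. ]
dL [589.9 359.1 210. ]
dR [701.  135.7 210. ]
bL [591.6 376.4   0. ]
bR [705.3 137.5   0. ]
widths 258.8396986538495 254.18170969032982 186.99934568103728 185.04282462480174 249.49061457752595 264.5047305158018
115.48712058519008
115.9219010855991
116.43558635408111
115.45730432059597
handle [655.69309024 147.00629687 192.        ]
stone [ 427.19726336 -135.70227787   30.        ] [ 496.26924756 -322.75509268   30.        ] [ 638.66017947 -267.67586468   30.        ] [580.56981386 -88.37975692  30.        ] 199.39833131153742
110.26740362448926
[142.95317784 169.25364091]
[210.37064995 134.44803812]
[249.78173388 153.10694673]
[184.17437731 192.03462517]
```

```bash
cat >> h.py <<'E'
def plan(wps, prec=4):
    """wps: list of (x,y,z,yaw_deg,n,grip,force?) ; prints flat row list in the call's tool frame from measured pose"""
    s=sense(); p0=s["eef_pos"]; R0=R.from_euler("xyz",s["tcp_rot"]); yaw=np.degrees(s["tcp_rot"][2]); p=p0.copy(); out=[]
    for x,y,z,w,n,g in wps:
        w=yaw+((w-yaw+180)%360-180) if abs(w-yaw)>200 else w
        for k in range(1,n+1):
            q=p+(np.array([x,y,z])-p)*k/n; a=yaw+(w-yaw)*k/n
            t=R0.inv().apply(q-p0)/1000; r=(R0.inv()*R.from_euler("xyz",[np.pi,0,np.radians(a)])).as_rotvec()
            out+=[round(v,prec) for v in (*t,*r)]+[g]
        p=np.array([x,y,z]);yaw=w
    print(len(out)//7,"rows\n",[float(v)+0. for v in out])
def st():
    s=sense(); print("t",round(s["clock"],2),"q",s["qpos"].round(2),"tcp",s["eef_pos"].round(1),"rot",np.degrees(s["tcp_rot"]).round(2),"F",s["contact_force"].round(1),"op",round(s["opening"],3))
E
python3 - <<'E'
from h import *
plan([(400,-330,340,85,12,0.6)],3)
E
```

```text
12 rows
 [0.018, -0.013, -0.003, -0.001, 0.0, -0.087, 0.6, 0.037, -0.026, -0.006, -0.001, 0.0, -0.174, 0.6, 0.055, -0.039, -0.009, -0.001, 0.0, -0.261, 0.6, 0.074, -0.052, -0.012, -0.001, 0.0, -0.348, 0.6, 0.092, -0.065, -0.015, -0.001, 0.0, -0.435, 0.6, 0.111, -0.078, -0.018, -0.001, 0.0, -0.522, 0.6, 0.129, -0.091, -0.021, -0.001, 0.0, -0.609, 0.6, 0.148, -0.104, -0.024, -0.001, 0.0, -0.696, 0.6, 0.166, -0.117, -0.027, -0.001, 0.0, -0.784, 0.6, 0.185, -0.13, -0.03, -0.001, -0.001, -0.871, 0.6, 0.203, -0.143, -0.033, -0.001, -0.001, -0.958, 0.6, 0.222, -0.156, -0.037, -0.001, -0.001, -1.045, 0.6]
```

Call:
drive_tool:
  targets: [0.111,-0.078,-0.037,0,0,-0.52,0.6,0.111,-0.078,-0.037,0,0,-0.52,0.6,0.111,-0.078,-0.037,0,0,-0.52,0.6,0.111,-0.078,-0.037,0,0,-0.52,0.6,0.222,-0.156,-0.037,0,0,-1.04,0.6,0.222,-0.156,-0.037,0,0,-1.04,0.6,0.222,-0.156,-0.037,0,0,-1.04,0.6,0.222,-0.156,-0.037,0,0,-1.04,0.6,0.222,-0.156,-0.037,0,0,-1.04,0.6]

```text
clock: 0.85
eef_pos: [401.4, -327.4, 340.7]
tcp_rot: [-3.142, -0.001, 1.489]
contact_force: [0.2, -1.2, -0.9]
opening: 0.596
```

Run:
```python
from h import *
st(); plan([(560,-50,330,145,1,0.6)],3)
```

```text
t 0.85 q [-0.69  0.15  1.82  0.    1.17 -0.61] tcp [ 401.4 -327.4  340.7] rot [-1.800e+02 -6.000e-02  8.534e+01] F [ 0.2 -1.2 -0.9] op 0.596
1 rows
 [0.289, 0.136, 0.011, 0.0, -0.001, -1.041, 0.6]
```

Call:
drive_tool:
  targets: [0.145,0.068,0.011,0,0,-0.52,0.6,0.145,0.068,0.011,0,0,-0.52,0.6,0.145,0.068,0.011,0,0,-0.52,0.6,0.145,0.068,0.011,0,0,-0.52,0.6,0.289,0.136,0.011,0,0,-1.04,0.6,0.289,0.136,0.011,0,0,-1.04,0.6,0.289,0.136,0.011,0,0,-1.04,0.6,0.289,0.136,0.011,0,0,-1.04,0.6,0.289,0.136,0.011,0,0,-1.04,0.6,0.289,0.136,0.011,0,0,-1.04,0.6]

```text
clock: 1.68
eef_pos: [562.7, -53.1, 329.3]
tcp_rot: [-3.141, -0.001, 2.524]
contact_force: [-0.2, -0.3, -0.3]
opening: 0.597
```

Run:
```python
from h import *
st(); plan([(654.5,146,320,205.7,1,0.6)],3)
```

```text
t 1.68 q [-0.1   0.24  1.74  0.    1.17 -1.05] tcp [562.7 -53.1 329.3] rot [-1.7998e+02 -5.0000e-02  1.4461e+02] F [-0.2 -0.3 -0.3] op 0.597
1 rows
 [0.04, 0.216, 0.009, 0.0, -0.001, -1.066, 0.6]
```

Call:
drive_tool:
  targets: [0.04,0.216,0.009,0,0,-1.066,0.6,0.04,0.216,0.009,0,0,-1.066,0.6,0.04,0.216,0.009,0,0,-1.066,0.6,0.04,0.216,0.009,0,0,-1.066,0.6,0.04,0.216,0.009,0,0,-1.066,0.6,0.04,0.216,0.009,0,0,-1.066,0.6,0.04,0.216,0.009,0,0,-1.066,0.6,0.04,0.216,0.009,0,0,-1.066,0.6,0.04,0.216,0.009,0,0,-1.066,0.6,0.04,0.216,0.009,0,0,-1.066,0.6,0.04,0.216,0.009,0,0,-1.066,0.6,0.04,0.216,0.009,0,0,-1.066,0.6]

```text
clock: 2.68
eef_pos: [655.6, 143.0, 320.8]
tcp_rot: [-3.142, -0.0, -2.703]
contact_force: [-0.1, 0.3, 0.2]
opening: 0.599
```

Run:
```python
from h import *
import pickle
st()
plan([(654.5,146,219,205.7,1,0.6)],3)
s=grab_frame("side"); pickle.dump(s,open("side1.pkl","wb"));t=grab_frame("top")
for z in(192,92): print(proj(s,(655.6,146.5,z)),proj(t,(655.6,146.5,z)))
a=cv2.resize(s["color"][110:235,190:320],None,fx=4,fy=4); b=cv2.resize(t["color"][100:195,215:280],None,fx=4,fy=4)
o=np.zeros((500,780,3),np.uint8); o[:,:520]=a; o[:380,520:780]=b; cv2.imwrite("pics/h1.png",o)
```

```text
t 2.68 q [ 0.21  0.41  1.51 -0.    1.22 -1.8 ] tcp [655.6 143.  320.8] rot [-1.8000e+02 -2.0000e-02 -1.5485e+02] F [-0.1  0.3  0.2] op 0.599
1 rows
 [0.0, 0.003, 0.102, 0.0, 0.0, -0.01, 0.6]
[254.43865131 170.30464058] [252.55868525 159.15881734]
[257.35660933 196.51116798] [257.25242431 166.00200471]
```

View pics/h1.png

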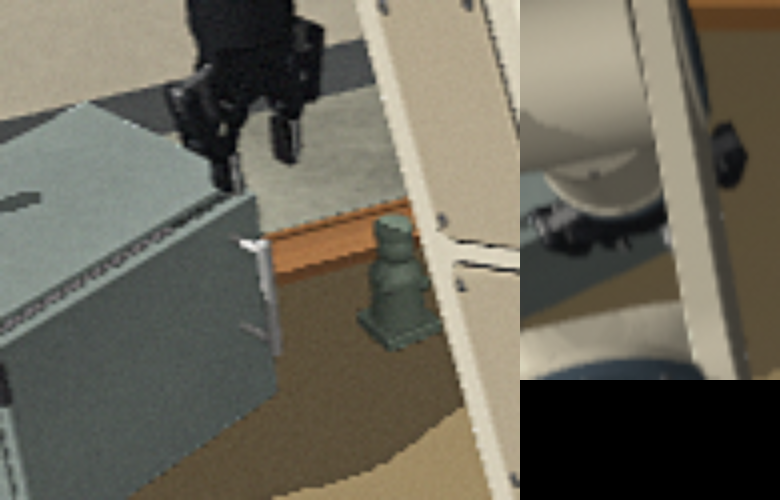

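The close-up shows the handle's top at side px (255,169.5), where I predicted (254.4,170.3). The jaws hang straight above it, so I'll descend and grip.

Call:
drive_tool:
  targets: [0,0.003,0.03,0,0,-0.01,0.6,0,0.003,0.06,0,0,-0.01,0.6,0,0.003,0.085,0,0,-0.01,0.6,0,0.003,0.102,0,0,-0.01,0.6,0,0.003,0.102,0,0,-0.01,0.6,0,0.003,0.102,0,0,-0.01,0.0,0,0.003,0.102,0,0,-0.01,0.0,0,0.003,0.102,0,0,-0.01,0.0,0,0.003,0.102,0,0,-0.01,0.0,0,0.003,0.102,0,0,-0.01,0.0,0,0.003,0.102,0,0,-0.01,0.0]
  force: 40

```text
clock: 3.7
eef_pos: [655.7, 145.6, 220.9]
tcp_rot: [-3.139, 0.003, -2.689]
contact_force: [2.5, -5.6, 1.4]
opening: 0.113
```

```bash
cat >> h.py <<'E'
H=np.array([589.9,363.4]); Y0=25.7
def hp(th,r,x):  # point in door frame: r from hinge to free end, x inward ; th deg
    a=np.radians(Y0-th); X=np.array([np.cos(a),np.sin(a)]); Yv=np.array([-X[1],X[0]]); return H-r*Yv+x*X
def arc(th0,th1,n,grip=0,yoff=180):
    """rows following the handle arc, offset so it starts at the measured pose; tool turns with door"""
    s=sense(); p0=s["eef_pos"]; R0=R.from_euler("xyz",s["tcp_rot"]); b=hp(th0,224,-35); out=[]
    for k in range(1,n+1):
        th=th0+(th1-th0)*k/n; q=hp(th,224,-35)-b
        t=R0.inv().apply([*q,0])/1000; out+=[round(float(v),3)+0. for v in (*t[:2],0,0,0,np.radians(th-th0))]+[grip]
    print(out)
E
python3 - <<'E'
from h import *
st(); arc(0,36,12)
E
```

```text
t 3.7 q [ 0.22  0.5   1.6  -0.    1.04 -1.81] tcp [655.7 145.6 220.9] rot [-1.7985e+02  1.7000e-01 -1.5405e+02] F [ 2.5 -5.6  1.4] op 0.113
[0.012, 0.002, 0.0, 0.0, 0.0, 0.052, 0, 0.023, 0.005, 0.0, 0.0, 0.0, 0.105, 0, 0.035, 0.008, 0.0, 0.0, 0.0, 0.157, 0, 0.046, 0.012, 0.0, 0.0, 0.0, 0.209, 0, 0.057, 0.017, 0.0, 0.0, 0.0, 0.262, 0, 0.067, 0.022, 0.0, 0.0, 0.0, 0.314, 0, 0.078, 0.028, 0.0, 0.0, 0.0, 0.367, 0, 0.088, 0.034, 0.0, 0.0, 0.0, 0.419, 0, 0.098, 0.041, 0.0, 0.0, 0.0, 0.471, 0, 0.107, 0.048, 0.0, 0.0, 0.0, 0.524, 0, 0.116, 0.056, 0.0, 0.0, 0.0, 0.576, 0, 0.125, 0.064, 0.0, 0.0, 0.0, 0.628, 0]
```

Call:
drive_tool:
  targets: [0.012,0.002,0,0,0,0.052,0,0.023,0.005,0,0,0,0.105,0,0.035,0.008,0,0,0,0.157,0,0.046,0.012,0,0,0,0.209,0,0.057,0.017,0,0,0,0.262,0,0.067,0.022,0,0,0,0.314,0,0.078,0.028,0,0,0,0.367,0,0.088,0.034,0,0,0,0.419,0,0.098,0.041,0,0,0,0.471,0,0.107,0.048,0,0,0,0.524,0,0.116,0.056,0,0,0,0.576,0,0.125,0.064,0,0,0,0.628,0]

```text
clock: 4.7
eef_pos: [514.2, 148.3, 220.8]
tcp_rot: [-3.141, 0.003, 2.964]
contact_force: [-0.1, -5.1, 6.9]
opening: 0.117
```

Run:
```python
from h import *
st(); print(hp(36,224,-35)); s=sense(); print(Y0+180-np.degrees(s["tcp_rot"][2])%360); arc(36,72,12)
```

```text
t 4.7 q [ 0.28  0.31  1.9  -0.    0.92 -1.11] tcp [514.2 148.3 220.8] rot [-1.7994e+02  1.6000e-01  1.6983e+02] F [-0.1 -5.1  6.9] op 0.117
[515.41232749 149.26782903]
35.86629939386691
[0.012, 0.002, 0.0, 0.0, 0.0, 0.052, 0, 0.023, 0.005, 0.0, 0.0, 0.0, 0.105, 0, 0.035, 0.008, 0.0, 0.0, 0.0, 0.157, 0, 0.046, 0.012, 0.0, 0.0, 0.0, 0.209, 0, 0.057, 0.017, 0.0, 0.0, 0.0, 0.262, 0, 0.067, 0.022, 0.0, 0.0, 0.0, 0.314, 0, 0.078, 0.028, 0.0, 0.0, 0.0, 0.367, 0, 0.088, 0.034, 0.0, 0.0, 0.0, 0.419, 0, 0.098, 0.041, 0.0, 0.0, 0.0, 0.471, 0, 0.107, 0.048, 0.0, 0.0, 0.0, 0.524, 0, 0.116, 0.055, 0.0, 0.0, 0.0, 0.576, 0, 0.125, 0.064, 0.0, 0.0, 0.0, 0.628, 0]
```

Call:
drive_tool:
  targets: [0.012,0.002,0,0,0,0.052,0,0.023,0.005,0,0,0,0.105,0,0.035,0.008,0,0,0,0.157,0,0.046,0.012,0,0,0,0.209,0,0.057,0.017,0,0,0,0.262,0,0.067,0.022,0,0,0,0.314,0,0.078,0.028,0,0,0,0.367,0,0.088,0.034,0,0,0,0.419,0,0.098,0.041,0,0,0,0.471,0,0.107,0.048,0,0,0,0.524,0,0.116,0.056,0,0,0,0.576,0,0.125,0.064,0,0,0,0.628,0]

```text
clock: 5.7
eef_pos: [402.0, 234.3, 220.8]
tcp_rot: [3.14, 0.001, 2.336]
contact_force: [-1.2, -2.1, 6.9]
opening: 0.115
```

Run:
```python
from h import *
st(); print(hp(72,224,-35)); s=sense(); print(Y0+180-np.degrees(s["tcp_rot"][2])%360); arc(72,97,10)
```

```text
t 5.7 q [ 0.52  0.21  2.05 -0.    0.88 -0.24] tcp [402.  234.3 220.8] rot [1.7992e+02 5.0000e-02 1.3383e+02] F [-1.2 -2.1  6.9] op 0.115
[403.77447493 233.94619003]
71.865117574072
[0.01, 0.002, 0.0, 0.0, 0.0, 0.044, 0, 0.019, 0.004, 0.0, 0.0, 0.0, 0.087, 0, 0.029, 0.007, 0.0, 0.0, 0.0, 0.131, 0, 0.038, 0.01, 0.0, 0.0, 0.0, 0.175, 0, 0.048, 0.013, 0.0, 0.0, 0.0, 0.218, 0, 0.057, 0.017, 0.0, 0.0, 0.0, 0.262, 0, 0.066, 0.021, 0.0, 0.0, 0.0, 0.305, 0, 0.074, 0.026, 0.0, 0.0, 0.0, 0.349, 0, 0.083, 0.031, 0.0, 0.0, 0.0, 0.393, 0, 0.091, 0.036, 0.0, 0.0, 0.0, 0.436, 0]
```

Now go to about 97°, settle, and release.

Call:
drive_tool:
  targets: [0.01,0.002,0,0,0,0.044,0,0.019,0.004,0,0,0,0.087,0,0.029,0.007,0,0,0,0.131,0,0.038,0.01,0,0,0,0.175,0,0.048,0.013,0,0,0,0.218,0,0.057,0.017,0,0,0,0.262,0,0.066,0.021,0,0,0,0.305,0,0.074,0.026,0,0,0,0.349,0,0.083,0.031,0,0,0,0.393,0,0.091,0.036,0,0,0,0.436,0,0.091,0.036,0,0,0,0.436,0,0.091,0.036,0,0,0,0.436,0]

```text
clock: 6.7
eef_pos: [365.5, 325.7, 220.8]
tcp_rot: [3.138, -0.001, 1.904]
contact_force: [-0.7, -1.1, 9.3]
opening: 0.12
```

Run:
```python
from h import *
st(); print(hp(97,224,-35));
```

```text
t 6.7 q [0.72 0.25 2.   0.   0.89 0.39] tcp [365.5 325.7 220.8] rot [ 1.7981e+02 -9.0000e-02  1.0911e+02] F [-0.7 -1.1  9.3] op 0.12
[366.50344311 324.73504983]
```

Call:
drive_tool:
  targets: [0,0,0,0,0,0,0.5,0,0,0,0,0,0,0.5,0,0,0,0,0,0,0.5,0,0,-0.04,0,0,0,0.5,0,0,-0.08,0,0,0,0.5,0,0,-0.12,0,0,0,0.5,0,0,-0.15,0,0,0,0.5,0,0,-0.15,0,0,0,0.5]

```text
clock: 7.37
eef_pos: [366.6, 325.9, 375.4]
tcp_rot: [3.132, -0.004, 1.903]
contact_force: [0.7, 1.0, 0.7]
opening: 0.498
```

Run:
```python
from h import *
st(); plan([(400,-100,370,60,1,0.5)],3);plan([(300,-350,370,18.7,1,0.5)],3)
```

```text
t 7.37 q [ 0.72  0.07  1.83 -0.    1.23  0.39] tcp [366.6 325.9 375.4] rot [179.46  -0.22 109.03] F [0.7 1.  0.7] op 0.498
1 rows
 [-0.414, -0.107, 0.003, 0.007, -0.008, 0.856, 0.5]
1 rows
 [-0.617, -0.283, 0.0, 0.004, -0.01, 1.577, 0.5]
```

Call:
drive_tool:
  targets: [-0.2,-0.055,0,0,0,0.43,0.5,-0.2,-0.055,0,0,0,0.43,0.5,-0.2,-0.055,0,0,0,0.43,0.5,-0.2,-0.055,0,0,0,0.43,0.5,-0.414,-0.107,0,0.004,-0.005,0.856,0.5,-0.414,-0.107,0,0.007,-0.008,0.856,0.5,-0.414,-0.107,0,0.007,-0.008,0.856,0.5,-0.414,-0.107,0,0.007,-0.008,0.856,0.5,-0.617,-0.283,0,0.004,-0.01,1.577,0.5,-0.617,-0.283,0,0.004,-0.01,1.577,0.5,-0.617,-0.283,0,0.004,-0.01,1.577,0.5,-0.617,-0.283,0,0.004,-0.01,1.577,0.5]

```text
clock: 8.37
eef_pos: [345.7, -170.6, 368.6]
tcp_rot: [3.14, 0.01, 0.541]
contact_force: [1.7, -0.2, -0.3]
opening: 0.503
```

Run:
```python
from h import *
import pickle
st()
s=grab_frame("side"); t=grab_frame("top"); pickle.dump((s,t),open("open.pkl","wb"))
# overlay prediction at 97 deg
c=t["color"].copy()
for n,r,x,z in (("edge",127-90,70,167),("e2",127+90,70,167),("dfree",254,0,210),("dfi",254,15,210),("hing",0,0,210)):
    print(n,proj(t,(*hp(97,r,x),z)).round(1), proj(s,(*hp(97,r,x),z)).round(1))
a=cv2.resize(t["color"][145:295,165:295],None,fx=4,fy=4,interpolation=cv2.INTER_CUBIC)
b=cv2.resize(s["color"][150:310,160:320],None,fx=1.7,fy=1.7)
o=np.zeros((600,800,3),np.uint8); o[:,:520]=a; o[:272,525:797]=b; cv2.imwrite("pics/o1.png",o)
```

```text
t 8.37 q [-0.46 -0.11  2.02 -0.01  1.23  0.58] tcp [ 345.7 -170.6  368.6] rot [179.88   0.55  30.99] F [ 1.7 -0.2 -0.3] op 0.503
edge [203.6 188.6] [218.3 203.6]
e2 [222.9 250.1] [257.6 233.2]
dfree [198.8 271.4] [243.  240.5]
dfi [204.2 269.6] [247.9 237.6]
hing [171.  181.6] [187.3 196.6]
```

View pics/o1.png

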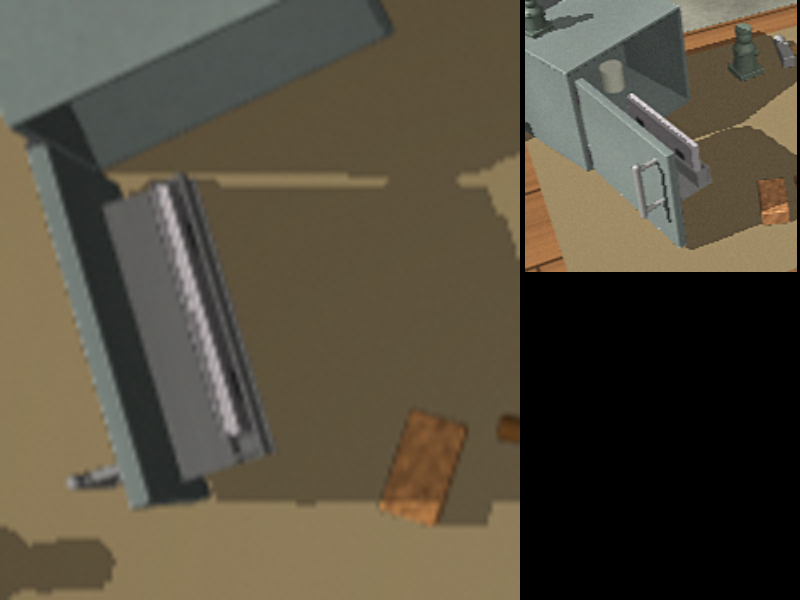

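Run:
```python
from h import *
import pickle
s,t=pickle.load(open("open.pkl","rb"))
c=t["color"]; g=c[180:262,195:235].astype(int)
m=((g.min(2)>120)&(g.max(2)-g.min(2)<40)).astype(np.uint8)
n,l,stt,_=cv2.connectedComponentsWithStats(m); i=1+stt[1:,4].argmax(); ys,xs=np.nonzero(l==i)
pts=np.array([ray(t,x+195,y+180,167)[:2] for x,y in zip(xs,ys)])
(cx,cy),(w,h),a=cv2.minAreaRect(pts.astype(np.float32)); print("rect",cx,cy,w,h,a,len(pts))
A=ray(t,165+163.5/4-.375,145+183.5/4-.375,167);B=ray(t,165+233.5/4-.375,145+432.5/4-.375,167); d=A-B
print(A,B,np.linalg.norm(d),np.degrees(np.arctan2(d[1],d[0])),(A+B)/2)
# side cross check with height
p=(A+B)/2; print("door rack pred",hp(97,127,70), "side proj ends",proj(s,A),proj(s,B))
C=np.array([[c2[0] for c2 in [0]]])
plan([(*p[:2],320,18.7,1,0.5)],3)
```

```text
rect 484.3843078613281 256.4930114746094 180.81263732910156 11.747712135314941 17.702720642089844 183
[571.97394391 279.68000408 167.        ] [399.5176357  227.22031904 167.        ] 180.2586940871403 16.919297548623845 [485.74578981 253.45016156 167.        ]
door rack pred [492.04720407 256.37743075] side proj ends [220.68060397 204.05437393] [258.62892499 234.82228657]Traceback (most recent call last):
  File "<stdin>", line 13, in <module>
TypeError: 'int' object is not subscriptable
```

Run:
```python
from h import *
st();plan([(485,255,320,17.8,1,0.5)],3)
```

```text
t 8.47 q [-0.46 -0.1   2.02 -0.01  1.23  0.58] tcp [ 345.  -173.8  368.6] rot [179.81   0.64  30.63] F [-0.   0.5  0.1] op 0.498
1 rows
 [0.339, -0.298, 0.044, 0.004, 0.011, 0.224, 0.5]
```

Call:
drive_tool:
  targets: [0.339,-0.298,0.044,0.004,0.011,0.224,0.5,0.339,-0.298,0.044,0.004,0.011,0.224,0.5,0.339,-0.298,0.044,0.004,0.011,0.224,0.5,0.339,-0.298,0.044,0.004,0.011,0.224,0.5,0.339,-0.298,0.044,0.004,0.011,0.224,0.5,0.339,-0.298,0.044,0.004,0.011,0.224,0.5,0.339,-0.298,0.044,0.004,0.011,0.224,0.5,0.339,-0.298,0.044,0.004,0.011,0.224,0.5,0.339,-0.298,0.044,0.004,0.011,0.224,0.5,0.339,-0.298,0.044,0.004,0.011,0.224,0.5,0.339,-0.298,0.044,0.004,0.011,0.224,0.5,0.339,-0.298,0.044,0.004,0.011,0.224,0.5]

```text
clock: 9.47
eef_pos: [481.9, 266.9, 319.8]
tcp_rot: [-3.139, -0.002, 0.326]
contact_force: [-0.7, 0.8, -0.3]
opening: 0.499
```

Run:
```python
from h import *
st();plan([(485,255,240,17.8,1,0.5)],4);plan([(485,255,208,17.8,1,0.5)],4)
```

```text
t 9.47 q [0.5  0.22 1.78 0.   1.14 1.75] tcp [481.9 266.9 319.8] rot [-1.7984e+02 -1.1000e-01  1.8690e+01] F [-0.7  0.8 -0.3] op 0.499
1 rows
 [-0.0011, 0.0125, 0.0798, -0.0028, -0.0019, 0.0156, 0.5]
1 rows
 [-0.0011, 0.0126, 0.1118, -0.0028, -0.0019, 0.0156, 0.5]
```

Call:
drive_tool:
  targets: [0,0,0,0,0,0,0.5,0,0,0,0,0,0,0.5]

```text
clock: 9.63
eef_pos: [480.6, 261.9, 320.2]
tcp_rot: [-3.141, 0.001, 0.325]
contact_force: [-0.6, -0.0, -0.3]
opening: 0.502
```

Run:
```python
from h import *
st();plan([(485,255,240,17.8,1,0.5)],4);plan([(485,255,208,17.8,1,0.5)],4)
```

```text
t 9.63 q [0.5  0.22 1.78 0.   1.14 1.74] tcp [480.6 261.9 320.2] rot [-1.7996e+02  3.0000e-02  1.8620e+01] F [-0.6 -0.  -0.3] op 0.502
1 rows
 [0.002, 0.008, 0.0802, -0.0006, 0.0005, 0.0144, 0.5]
1 rows
 [0.002, 0.008, 0.1122, -0.0006, 0.0005, 0.0144, 0.5]
```

Call:
drive_tool:
  targets: [0.002,0.008,0.03,0,0,0.014,0.5,0.002,0.008,0.06,0,0,0.014,0.5,0.002,0.008,0.07,0,0,0.014,0.5,0.002,0.008,0.07,0,0,0.014,0.5,0.002,0.008,0.07,0,0,0.014,0.5]

```text
clock: 10.05
eef_pos: [485.7, 254.1, 251.6]
tcp_rot: [-3.14, -0.001, 0.308]
contact_force: [-0.0, 0.1, 0.6]
opening: 0.502
```

Run:
```python
from h import *
st();plan([(485,255,208,17.8,1,0.5)],4)
```

```text
t 10.05 q [0.48 0.29 1.85 0.   1.   1.74] tcp [485.7 254.1 251.6] rot [-1.7994e+02 -4.0000e-02  1.7650e+01] F [-0.   0.1  0.6] op 0.502
1 rows
 [-0.0004, -0.001, 0.0436, -0.0011, -0.0007, -0.0027, 0.5]
```

Run:
```python
from h import *
s=grab_frame("side"); t=grab_frame("top")
a=cv2.resize(s["color"][150:270,180:300],None,fx=4,fy=4,interpolation=cv2.INTER_CUBIC)
b=cv2.resize(t["color"][165:275,190:260],None,fx=4,fy=4,interpolation=cv2.INTER_CUBIC)
o=np.zeros((480,780,3),np.uint8); o[:,:480]=a; o[:440,490:770]=b; cv2.imwrite("pics/g1.png",o)
```

```text
(no output)
```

View pics/g1.png

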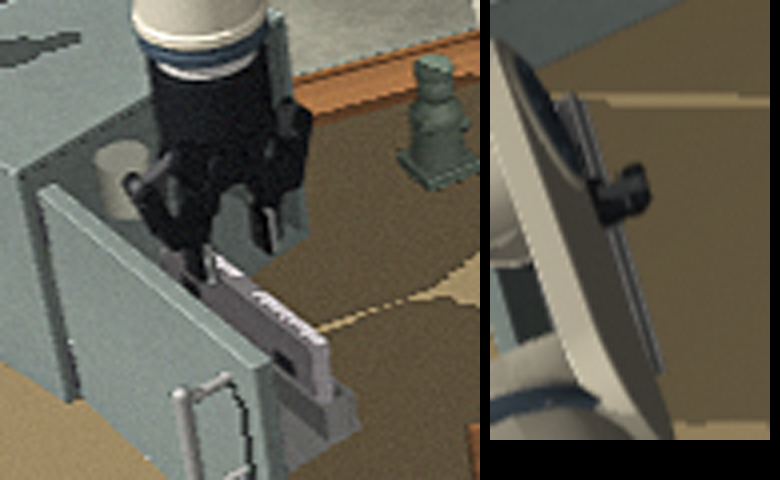

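Side crop: the fingertips at (205,285) and (268,248) straddle the straightedge's top line. I'll descend and grip.

Call:
drive_tool:
  targets: [0,0,0.012,0,0,0,0.5,0,0,0.024,0,0,0,0.5,0,0,0.036,0,0,0,0.5,0,0,0.043,0,0,0,0.5,0,0,0.043,0,0,0,0.5,0,0,0.043,0,0,0,0.5]

```text
clock: 10.65
eef_pos: [485.6, 254.8, 207.5]
tcp_rot: [-3.141, 0.0, 0.309]
contact_force: [0.3, -0.3, 0.6]
opening: 0.5
```

Call:
drive_tool:
  targets: [0,0,0,0,0,0,0.3,0,0,0,0,0,0,0,0,0,0,0,0,0,0,0,0,0,0,0,0,0,0,0,0,0,0,0,0,0,0,0,0,0,0,0]
  force: 40

```text
clock: 11.15
eef_pos: [486.5, 255.5, 208.7]
tcp_rot: [-3.14, -0.003, 0.309]
contact_force: [1.7, 2.9, 4.0]
opening: 0.157
```

Run:
```python
from h import *
st()
```

```text
t 11.15 q [0.48 0.35 1.88 0.   0.91 1.74] tcp [486.5 255.5 208.7] rot [-179.89   -0.19   17.69] F [1.7 2.9 4. ] op 0.157
```

Call:
drive_tool:
  targets: [0,0,-0.01,0,0,0,0,0,0,-0.02,0,0,0,0,0,0,-0.035,0,0,0,0,0,0,-0.055,0,0,0,0,0,0,-0.08,0,0,0,0,0,0,-0.105,0,0,0,0,0,0,-0.125,0,0,0,0,0,0,-0.125,0,0,0,0,0,0,-0.125,0,0,0,0]
  force: 60

```text
clock: 11.9
eef_pos: [485.7, 254.6, 333.9]
tcp_rot: [-3.14, -0.003, 0.309]
contact_force: [-0.1, 0.7, -3.9]
opening: 0.158
```

```bash
cat > edge.py <<'E'
from h import *
def face(f,A,B,lo=-14,hi=14,z=30):
    """A,B 3D ends (approx) of top front edge at height z; returns refined line"""
    g=cv2.GaussianBlur(f["color"],(3,3),0).astype(np.float32)
    d=(B-A)/np.linalg.norm(B-A); nrm=np.array([-d[1],d[0],0]); 
    if nrm[0]<0:nrm=-nrm
    pts=[];sg=[]
    for s in np.linspace(.08,.92,40):
        off=np.arange(lo,hi,.5); px=np.array([proj(f,A+(B-A)*s+nrm*o) for o in off],np.float32)
        pr=cv2.remap(g,px[:,0].reshape(-1,1),px[:,1].reshape(-1,1),cv2.INTER_LINEAR)[:,0]
        v=pr[:,2]-pr[:,0]   # red-blue: tan vs. stone
        gr=-np.gradient(v); k=gr.argmax(); w=np.clip(gr,0,None)[max(0,k-4):k+5]; o=(off[max(0,k-4):k+5]*w).sum()/w.sum()
        pts.append((s*np.linalg.norm(B-A),o)); sg.append(gr[k])
    pts=np.array(pts); m=np.ones(len(pts),bool)
    for _ in range(4):
        c=np.polyfit(pts[m,0],pts[m,1],1); r=pts[:,1]-np.polyval(c,pts[:,0]); m=abs(r)<max(1.,1.5*np.std(r[m]))
    L=np.linalg.norm(B-A); P=A+nrm*np.polyval(c,0); Q=B+nrm*np.polyval(c,L)
    e=P-Q; print("off",np.polyval(c,[0,L]).round(2),"rms",np.std(r[m]).round(2),m.sum(),"P",P.round(1),"Q",Q.round(1),"ang",np.degrees(np.arctan2(e[1],e[0])).round(2))
    return P,Q
E
python3 - <<'E'
from edge import *
import pickle
A=np.array([427.2,-135.7,30]);B=np.array([496.3,-322.8,30])
f=pickle.load(open("top0.pkl","rb")); face(f,A,B)
s,t=pickle.load(open("open.pkl","rb"))
# full slab contour for ends
c=f["color"].astype(int); m=((c[:,:,2]-c[:,:,0]<12)&(c[:,:,1]>60)).astype(np.uint8)[170:250,328:420]
n,l,sx,_=cv2.connectedComponentsWithStats(m); print(sx)
ys,xs=np.nonzero(l==1+sx[1:,4].argmax()); W=np.array([ray(f,x+328,y+170,30)[:2] for x,y in zip(xs,ys)])
a=np.radians(110.3); d=np.array([np.cos(a),np.sin(a)]); n=np.array([d[1],-d[0]]); u=W@d; v=W@n
v0=v.min()
for lo in(3,6,10,20): k=(v>v0+lo)&(v<v0+lo+4); print(lo,u[k].min().round(1),u[k].max().round(1),"mid",((u[k].min()+u[k].max())/2).round(1))
print("vmin",v0,"A,B u",A[:2]@d,B[:2]@d,"v",A[:2]@n,B[:2]@n)
st()
cv2.imwrite("pics/sA.png",s["color"]); S=grab_frame("side"); cv2.imwrite("pics/s_now.png",S["color"]); print(proj(s,A),proj(s,B))
E
```

```text
off [-0.88 -0.54] rms 0.47 38 P [ 426.4 -136.    30. ] Q [ 495.8 -323.    30. ] ang 110.37
[[   0    0   92   80 3912]
 [   8    5   78   70 3448]]
3 -473.7 -277.0 mid -375.3
6 -471.9 -275.2 mid -373.6
10 -473.0 -276.3 mid -374.6
20 -471.7 -276.6 mid -374.2
vmin 354.01930577907046 A,B u -275.48243877892935 -474.93471196852744 v 353.5869849477119 353.4834499200379
t 11.9 q [0.48 0.2  1.77 0.   1.17 1.74] tcp [485.7 254.6 333.9] rot [-1.7993e+02 -1.7000e-01  1.7690e+01] F [-0.1  0.7 -3.9] op 0.158
[370.33747225 227.87295992] [408.56505108 199.28391117]
```

View pics/s_now.png

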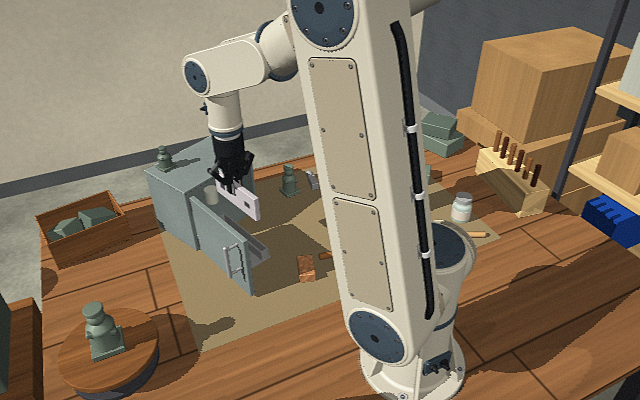

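Run:
```python
from h import *
plan([(470,90,320,48,6,0),(455,-75,310,79,6,0)],3)
```

```text
12 rows
 [-0.011, 0.025, 0.002, -0.001, -0.001, -0.088, 0.0, -0.021, 0.051, 0.004, -0.001, -0.001, -0.176, 0.0, -0.032, 0.076, 0.006, -0.001, -0.001, -0.264, 0.0, -0.043, 0.101, 0.008, -0.001, -0.001, -0.353, 0.0, -0.054, 0.127, 0.01, -0.001, -0.001, -0.441, 0.0, -0.064, 0.152, 0.012, -0.001, -0.001, -0.529, 0.0, -0.075, 0.177, 0.014, -0.001, -0.001, -0.619, 0.0, -0.086, 0.203, 0.016, -0.001, -0.001, -0.709, 0.0, -0.097, 0.228, 0.017, -0.001, -0.001, -0.799, 0.0, -0.107, 0.254, 0.019, -0.001, -0.001, -0.89, 0.0, -0.118, 0.279, 0.021, -0.001, -0.001, -0.98, 0.0, -0.129, 0.305, 0.022, -0.001, -0.001, -1.07, 0.0]
```

Call:
drive_tool:
  targets: [-0.011,0.025,-0.02,0,0,0,0,-0.021,0.051,-0.02,0,0,-0.09,0,-0.032,0.076,-0.02,0,0,-0.18,0,-0.043,0.101,-0.01,0,0,-0.27,0,-0.054,0.127,0,0,0,-0.36,0,-0.064,0.152,0.01,0,0,-0.45,0,-0.075,0.177,0.014,0,0,-0.54,0,-0.086,0.203,0.016,0,0,-0.64,0,-0.097,0.228,0.018,0,0,-0.74,0,-0.107,0.254,0.02,0,0,-0.84,0,-0.118,0.279,0.022,0,0,-0.94,0,-0.129,0.305,0.022,0,0,-1.04,0]

```text
clock: 12.95
eef_pos: [453.9, -76.0, 308.4]
tcp_rot: [-3.138, -0.002, 1.354]
contact_force: [0.7, 0.0, -4.1]
opening: 0.157
```

Call:
drive_tool:
  targets: [0,0,0,0,0,0,0,0,0,0,0,0,0,0]

```text
clock: 13.12
eef_pos: [454.4, -76.0, 308.9]
tcp_rot: [-3.139, -0.002, 1.345]
contact_force: [0.7, 1.1, -3.0]
opening: 0.155
```

Run:
```python
from h import *
st(); plan([(440.7,-236.3,260,110.35,1,0)],4)
```

```text
t 13.12 q [-0.17  0.09  1.96  0.    1.09  0.05] tcp [454.4 -76.  308.9] rot [-1.7984e+02 -9.0000e-02  7.7080e+01] F [ 0.7  1.1 -3. ] op 0.155
1 rows
 [-0.1594, 0.0227, 0.0485, -0.0022, -0.0024, -0.5806, 0.0]
```

Call:
drive_tool:
  targets: [-0.04,0.006,0.012,0,0,-0.1,0,-0.08,0.012,0.024,0,0,-0.2,0,-0.12,0.018,0.036,0,0,-0.3,0,-0.159,0.023,0.048,-0.001,-0.001,-0.4,0,-0.159,0.023,0.048,-0.002,-0.002,-0.5,0,-0.159,0.023,0.048,-0.002,-0.002,-0.581,0,-0.159,0.023,0.048,-0.002,-0.002,-0.581,0,-0.159,0.023,0.048,-0.002,-0.002,-0.581,0]

```text
clock: 13.78
eef_pos: [442.8, -234.2, 261.4]
tcp_rot: [3.14, -0.0, 1.927]
contact_force: [0.8, -0.4, -2.6]
opening: 0.15
```

Run:
```python
from h import *
st(); plan([(440.7,-236.3,170,110.35,1,0)],4)
```

```text
t 13.78 q [-0.49  0.21  1.94  0.    0.99 -0.85] tcp [ 442.8 -234.2  261.4] rot [ 1.7990e+02 -2.0000e-02  1.1038e+02] F [ 0.8 -0.4 -2.6] op 0.15
1 rows
 [-0.0013, -0.0029, 0.0914, 0.0018, -0.0003, 0.0005, 0.0]
```

Call:
drive_tool:
  targets: [-0.001,-0.003,0.03,0.002,0,0,0,-0.001,-0.003,0.06,0.002,0,0,0,-0.001,-0.003,0.09,0.002,0,0,0,-0.001,-0.003,0.111,0.002,0,0,0,-0.001,-0.003,0.111,0.002,0,0,0,-0.001,-0.003,0.111,0.002,0,0,0]

```text
clock: 14.28
eef_pos: [440.7, -236.0, 150.7]
tcp_rot: [-3.141, -0.001, 1.929]
contact_force: [0.1, 0.6, -4.0]
opening: 0.151
```

Run:
```python
from h import *
import pickle
st(); s=grab_frame("side"); t=grab_frame("top"); pickle.dump((s,t),open("pre.pkl","wb"))
p=sense()["eef_pos"]; a=np.radians(110.35); d=np.array([np.cos(a),np.sin(a)])
for k in(-90,90): print(proj(s,(*(p[:2]+k*d),p[2]-41.7)),proj(t,(*(p[:2]+k*d),p[2]-41.7)))
a=cv2.resize(s["color"][140:270,310:450],None,fx=4,fy=4,interpolation=cv2.INTER_CUBIC)
b=cv2.resize(t["color"][165:275,325:425],None,fx=2.3,fy=2.3,interpolation=cv2.INTER_CUBIC)
o=np.zeros((520,800,3),np.uint8); o[:,:560]=a; o[:b.shape[0],565:565+b.shape[1]]=b[:,:235]; cv2.imwrite("pics/p1.png",o)
```

```text
t 14.28 q [-0.49  0.37  2.02 -0.    0.75 -0.85] tcp [ 440.7 -236.   150.7] rot [-1.7995e+02 -5.0000e-02  1.1050e+02] F [ 0.1  0.6 -4. ] op 0.151
[414.66228291 183.31913261] [418.63165884 227.98467767]
[379.38383206 208.97878608] [359.74680371 249.66778774]
```

View pics/p1.png

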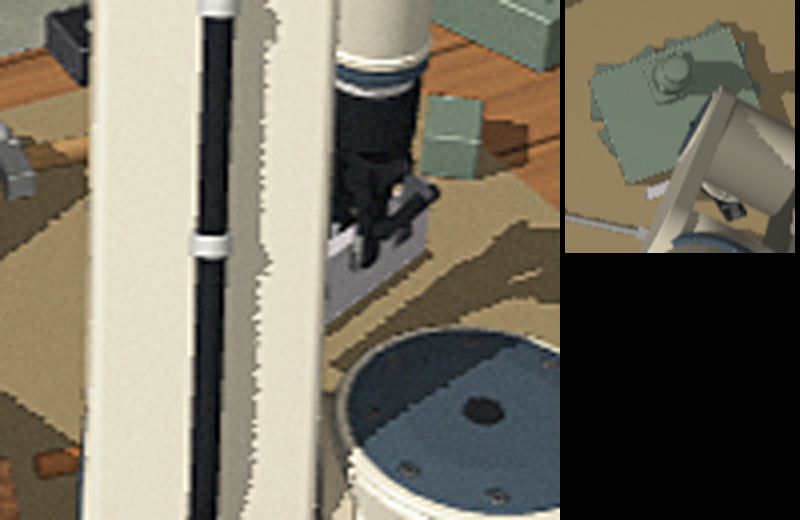

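Run:
```python
from h import *
import pickle
s,t=pickle.load(open("pre.pkl","rb"));p=sense()["eef_pos"]; a=np.radians(110.35); d=np.array([np.cos(a),np.sin(a)])
print(p,d,cam(t)[:3])
for k in(-90,0,90): q=np.array([*(p[:2]+k*d),109.]); print(k,q,proj(t,q),proj(s,q))
print(proj(t,(427.2,-135.7,30)),proj(t,(496.3,-322.8,30)))
print("end visible",ray(t,(648-565+.5)/2.3-.5+325,(190+.5)/2.3-.5+165,109))
```

```text
[ 441.90841415 -237.02553709  152.47514479] [-0.34775398  0.93758582] (np.float64(500.98886335872675), 317.62546684301844, 214.04148782043953)
-90 [ 473.20627252 -321.40826081  109.        ] [418.5128666  228.02469555] [414.60530299 183.76972984]
0 [ 441.90841415 -237.02553709  109.        ] [389.14995884 238.83696359] [397.58111179 196.16623949]
90 [ 410.61055578 -152.64281338  109.        ] [359.70032084 249.68116821] [379.34830538 209.44282679]
[352.10793866 244.71648096] [413.86253831 222.09861923]
end visible [ 417.3434447  -155.82394576  109.        ]
```

Run:
```python
from h import *
import pickle
s,t=pickle.load(open("pre.pkl","rb"))
g=t["color"][235:262,345:375].astype(int)
m=((g.min(2)>125)&(g[:,:,0]>g[:,:,1]-3)).astype(np.uint8); print(m.sum())
n,l,sx,_=cv2.connectedComponentsWithStats(m); print(sx)
a=np.radians(110.4); d=np.array([np.cos(a),np.sin(a)]); nn=np.array([d[1],-d[0]])
ys,xs=np.nonzero(l==1+sx[1:,4].argmax()); W=np.array([ray(t,x+345,y+235,109)[:2] for x,y in zip(xs,ys)])
print("u",(W@d).min(),(W@d).max(),"v",np.percentile(W@nn,[2,50,98])); p=np.array([441,-236.3]); print("tcp u,v",p@d,p@nn)
for f in(0,): 
  for r in g[:,:]: print(' '.join(f"{int(q[0])-int(q[2]):4d}" for q in r[8:26]))
```

```text
34
[[  0   0  30  27 776]
 [ 14   9  11   7  34]]
u -316.86913640392464 -286.0073602125034 v [328.43493692 333.44202544 337.75440474]
tcp u,v -375.20000698585443 330.9737825837792
  -3   -3   -3   -4   -3   -4   -4   -4   -3   -4   -4   -4   -4   -4   -5   -3   -4   -4
  -3   -3   -3   -4   -4   -4   -4   -4   -4   -3   -4   -4   -3   -5   -4   -4   -4   -4
  -3   -3   -3   -4   -4   -3   -4   -4   -4   -4   -3   -4   -4   -4   -4   -5   -5   -5
  -3   -3   -3   -3   -3   -4   -4   -4   -3   -3   -2   -3   -4   -4   -5   -5   -8  -10
  -4   -3   -3   -4   -2   -2   -2   -4   -2   -3   -4   -3   -4   -9   -8  -14  -25  -30
  -3   -2   -3   -3   -3   -2   -2   -3   -3   -4   -5   -7  -14  -24  -26  -34  -34  -35
  -3   -3   -4   -3   -3   -3   -2   -2   -8  -13  -19  -26  -35  -34  -35  -35  -34  -35
  -3   -3   -3   -4   -4   -9   -8  -15  -25  -33  -35  -35  -35  -34  -35  -35  -35  -30
  -4   -3   -8   -7  -13  -24  -26  -33  -35  -35  -35  -35  -35  -35  -33  -31  -14  -17
  -8  -13  -23  -27  -33  -34  -35  -34  -34  -35  -35  -35  -28  -23  -12  -16   -8  -18
 -38  -45  -46  -46 
[... 809 characters left out ...]
  -55  -55  -56  -55  -56  -57  -56  -56  -48  -25  -21  -22  -21  -21
 -55  -55  -54  -54  -55  -55  -55  -55  -55  -56  -56  -56  -36  -23  -22  -21  -21  -22
 -55  -55  -55  -54  -54  -54  -54  -54  -54  -54  -56  -52  -28  -22  -22  -21  -21  -25
 -55  -55  -55  -54  -54  -54  -55  -55  -54  -54  -55  -41  -23  -22  -21  -21  -22  -26
 -55  -55  -55  -55  -55  -55  -54  -55  -55  -54  -51  -29  -22  -21  -22  -21  -26  -24
 -55  -55  -54  -54  -54  -53  -55  -54  -55  -54  -40  -23  -21  -22  -22  -22  -27  -25
 -54  -55  -54  -54  -54  -54  -55  -53  -54  -53  -29  -21  -22  -21  -21  -26  -27  -26
 -55  -54  -55  -54  -55  -54  -54  -54  -55  -46  -25  -21  -21  -22  -23  -29  -27  -27
```

The top view shows the straightedge's left end at px ~(359,247). That puts the end at u=-285, matching the TCP plus 90 mm, so it is centred in the grip. The gap to the face is 12–15 mm. Next I'll lower it close to the bench.

Call:
drive_tool:
  targets: [0,0,0.012,0,0,0,0,0,0,0.024,0,0,0,0,0,0,0.034,0,0,0,0,0,0,0.034,0,0,0,0,0,0,0.034,0,0,0,0]

```text
clock: 14.8
eef_pos: [441.2, -237.2, 117.7]
tcp_rot: [3.141, 0.001, 1.93]
contact_force: [-0.3, 0.8, -2.3]
opening: 0.153
```

Call:
drive_tool:
  targets: [0,0,0.001,0,0,0,0,0,0,0.001,0,0,0,0,0,0,0.001,0,0,0,0]

```text
clock: 15.05
eef_pos: [441.3, -237.3, 116.8]
tcp_rot: [3.14, 0.002, 1.93]
contact_force: [0.0, 0.4, -2.7]
opening: 0.155
```

Call:
drive_tool:
  targets: [0,0,0.001,0,0,0,0,0,0,0.001,0,0,0,0,0,0,0.001,0,0,0,0]

```text
clock: 15.3
eef_pos: [440.9, -237.1, 115.3]
tcp_rot: [3.141, 0.001, 1.93]
contact_force: [-0.3, -0.7, -3.1]
opening: 0.155
```

Call:
drive_tool:
  targets: [0,0,0.001,0,0,0,0,0,0,0.001,0,0,0,0,0,0,0.001,0,0,0,0]

```text
clock: 15.55
eef_pos: [440.9, -237.1, 114.1]
tcp_rot: [3.141, 0.001, 1.93]
contact_force: [0.3, 0.7, -3.0]
opening: 0.154
```

Call:
drive_tool:
  targets: [0.001,0.004,0,0,0,0,0,0.001,0.008,0,0,0,0,0,0.001,0.008,0,0,0,0,0,0.001,0.008,0,0,0,0,0]

```text
clock: 15.88
eef_pos: [448.5, -233.3, 114.2]
tcp_rot: [3.141, 0.002, 1.93]
contact_force: [-1.0, 0.1, -3.8]
opening: 0.152
```

Call:
drive_tool:
  targets: [0,0.0015,0,0,0,0,0,0,0.0015,0,0,0,0,0,0,0.0015,0,0,0,0,0]

```text
clock: 16.13
eef_pos: [449.5, -232.8, 114.2]
tcp_rot: [3.141, 0.001, 1.93]
contact_force: [-0.1, -0.3, -2.7]
opening: 0.157
```

Call:
drive_tool:
  targets: [0,0.0015,0,0,0,0,0,0,0.0015,0,0,0,0,0,0,0.0015,0,0,0,0,0]

```text
clock: 16.38
eef_pos: [451.0, -232.3, 114.2]
tcp_rot: [3.141, 0.001, 1.93]
contact_force: [0.4, 0.3, -3.3]
opening: 0.152
```

Run:
```python
from h import *
st(); t=grab_frame("top"); st(); t=grab_frame("top")
a=np.radians(110.35); d=np.array([np.cos(a),np.sin(a)]); n=np.array([d[1],-d[0]])
p=sense()["eef_pos"][:2]; print("u",p@d,"v",p@n,"Fn",sense()["contact_force"][:2]@n)
cv2.imwrite("pics/c1.png",cv2.resize(t["color"][195:260,335:425],None,fx=6,fy=6,interpolation=cv2.INTER_CUBIC))
```

```text
t 16.38 q [-0.48  0.44  2.02 -0.    0.67 -0.84] tcp [ 451.  -232.3  114.2] rot [1.7995e+02 7.0000e-02 1.1057e+02] F [ 0.4  0.3 -3.3] op 0.152
t 16.43 q [-0.48  0.44  2.02 -0.    0.67 -0.84] tcp [ 450.9 -232.3  114.2] rot [1.7995e+02 8.0000e-02 1.1057e+02] F [ 0.8  0.6 -2.7] op 0.155
u -374.61301575780425 v 341.9738949460187 Fn 0.13378321462101264
```

View pics/c1.png

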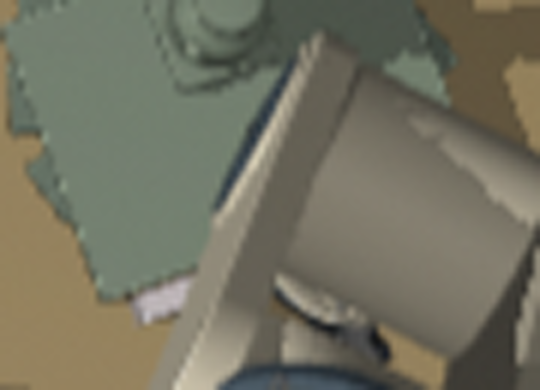

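The straightedge's light end sits at (165,300), right beside the slab edge in the picture. Its top's parallax hides a gap of about 4 mm. I'll advance in 1 mm steps.

Call:
drive_tool:
  targets: [0,0.002,0,0,0,0.003,0,0,0.002,0,0,0,0.003,0,0,0.002,0,0,0,0.003,0]

```text
clock: 16.73
eef_pos: [452.9, -231.6, 114.2]
tcp_rot: [3.141, 0.001, 1.927]
contact_force: [0.7, 0.1, -2.8]
opening: 0.15
```

Call:
drive_tool:
  targets: [0,0.001,0,0,0,0,0,0,0.001,0,0,0,0,0,0,0.001,0,0,0,0,0]

```text
clock: 16.98
eef_pos: [453.6, -231.3, 114.2]
tcp_rot: [3.141, 0.001, 1.927]
contact_force: [-0.9, -1.3, -2.2]
opening: 0.15
```

Call:
drive_tool:
  targets: [0,0.001,0,0,0,0,0,0,0.001,0,0,0,0,0,0,0.001,0,0,0,0,0]

```text
clock: 17.23
eef_pos: [453.8, -231.2, 114.2]
tcp_rot: [-3.141, 0.001, 1.928]
contact_force: [-4.9, -4.6, -0.4]
opening: 0.153
```

Contact felt: about 6 N at v≈345, where I expected 346. I'll ease off 0.5 mm and lower to the bench.

Call:
drive_tool:
  targets: [0,-0.0006,0,0,0,0,0,0,-0.0006,0.001,0,0,0,0,0,-0.0006,0.001,0,0,0,0]

```text
clock: 17.48
eef_pos: [453.6, -231.1, 113.0]
tcp_rot: [-3.142, 0.001, 1.927]
contact_force: [-4.1, -1.9, -1.7]
opening: 0.155
```

Call:
drive_tool:
  targets: [0,0,0.001,0,0,0,0,0,0,0.001,0,0,0,0,0,0,0.001,0,0,0,0]

```text
clock: 17.73
eef_pos: [453.6, -231.0, 112.0]
tcp_rot: [-3.141, 0.001, 1.927]
contact_force: [-4.3, -3.0, -3.7]
opening: 0.153
```

Call:
drive_tool:
  targets: [0,0,0.001,0,0,0,0,0,0,0.001,0,0,0,0,0,0,0.001,0,0,0,0]

```text
clock: 17.98
eef_pos: [453.6, -231.1, 111.8]
tcp_rot: [-3.141, 0.001, 1.927]
contact_force: [-7.1, -1.4, 11.0]
opening: 0.154
```

Call:
drive_tool:
  targets: [0,0,0.001,0,0,0,0,0,0,0.001,0,0,0,0,0,0,0.001,0,0,0,0]

```text
clock: 18.23
eef_pos: [453.7, -231.1, 111.7]
tcp_rot: [-3.142, 0.001, 1.927]
contact_force: [-11.4, 0.2, 24.7]
opening: 0.158
```

Call:
drive_tool:
  targets: [0,0,-0.0015,0,0,0,0,0,0,-0.0015,0,0,0,0,0,0,-0.0015,0,0,0,0]

```text
clock: 18.48
eef_pos: [453.6, -231.0, 111.8]
tcp_rot: [-3.142, 0.001, 1.927]
contact_force: [-6.2, -2.7, 1.9]
opening: 0.157
```

Call:
drive_tool:
  targets: [0,0,0,0,0,0,0.2,0,0,0,0,0,0,0.24,0,0,0,0,0,0,0.28,0,0,0,0,0,0,0.32,0,0,0,0,0,0,0.32]

```text
clock: 18.9
eef_pos: [454.5, -231.2, 111.8]
tcp_rot: [3.14, 0.002, 1.927]
contact_force: [0.5, 0.6, -1.8]
opening: 0.319
```

Run:
```python
from h import *
st()
```

```text
t 18.9 q [-0.47  0.45  2.02 -0.    0.67 -0.83] tcp [ 454.5 -231.2  111.8] rot [1.7992e+02 1.0000e-01 1.1039e+02] F [ 0.5  0.6 -1.8] op 0.319
```

Released. Raise straight up, then move clear and look.

Call:
drive_tool:
  targets: [0,0,-0.02,0,0,0,0.32,0,0,-0.04,0,0,0,0.32,0,0,-0.07,0,0,0,0.32,0,0,-0.1,0,0,0,0.32,0,0,-0.14,0,0,0,0.32,0,0,-0.18,0,0,0,0.32,0,0,-0.21,0,0,0,0.32,0,0,-0.21,0,0,0,0.32]

```text
clock: 19.57
eef_pos: [456.3, -232.1, 328.3]
tcp_rot: [3.134, 0.009, 1.927]
contact_force: [0.9, -0.6, 0.3]
opening: 0.32
```

Call:
drive_tool:
  targets: [-0.3,-0.16,0,0,0,0,0.32,-0.3,-0.16,0,0,0,0,0.32,-0.3,-0.16,0,0,0,0,0.32,-0.3,-0.16,0,0,0,0,0.32,-0.3,-0.16,0,0,0,0,0.32,-0.3,-0.16,0,0,0,0,0.32,-0.3,-0.16,0,0,0,0,0.32,-0.3,-0.16,0,0,0,0,0.32,-0.3,-0.16,0,0,0,0,0.32,-0.3,-0.16,0,0,0,0,0.32,-0.3,-0.16,0,0,0,0,0.32]

```text
clock: 20.48
eef_pos: [408.2, -567.4, 320.8]
tcp_rot: [3.141, -0.001, 1.926]
contact_force: [-0.1, 0.1, 0.6]
opening: 0.315
```

Run:
```python
from edge import *
import pickle
st(); s=grab_frame("side"); t=grab_frame("top"); pickle.dump((s,t),open("end.pkl","wb"))
o=np.zeros((600,800,3),np.uint8)
a=cv2.resize(t["color"][165:260,325:425],None,fx=6,fy=6,interpolation=cv2.INTER_CUBIC); o[:570,:600]=a
b=cv2.resize(s["color"],None,fx=.31,fy=.31); o[:b.shape[0],601:601+b.shape[1]]=b
c=cv2.resize(s["color"][170:250,350:425],None,fx=2.6,fy=2.6); o[130:130+c.shape[0],601:601+c.shape[1]]=c
e=cv2.resize(t["color"],None,fx=.31,fy=.31); o[350:350+e.shape[0],601:601+e.shape[1]]=e
cv2.imwrite("pics/e1.png",o)
g=t["color"][215:255,335:425].astype(int)
m=((g.min(2)>125)&(g[:,:,0]>g[:,:,1]-3)).astype(np.uint8)
n,l,sx,_=cv2.connectedComponentsWithStats(m); ys,xs=np.nonzero(l==1+sx[1:,4].argmax())
W=np.array([ray(t,x+335,y+215,70)[:2] for x,y in zip(xs,ys)],np.float32); r=cv2.minAreaRect(W); print(r,len(W))
th=np.radians(110.35); d=np.array([np.cos(th),np.sin(th)]); nn=np.array([d[1],-d[0]]); print("u",np.array(r[0])@d,"v",np.array(r[0])@nn)
# stone moved? compare figure/slab back part with first picture
f=pickle.load(open("top0.pkl","rb"))
A=f["color"][172:222,335:415].astype(np.float32);B=t["color"][172:222,335:415].astype(np.float32)
print(cv2.phaseCorrelate(A.mean(2),B.mean(2)))
```

```text
t 20.48 q [-0.95  0.45  1.44  0.    1.25 -1.31] tcp [ 408.2 -567.4  320.8] rot [ 1.7996e+02 -4.0000e-02  1.1034e+02] F [-0.1  0.1  0.6] op 0.315
((455.0600891113281, -233.1689453125), (13.757139205932617, 179.7275390625), 20.476287841796875) 275
u -376.8648545448665 v 345.57245719100666
((-0.007523181236322785, 0.03993601885665399), 0.9551819632053375)
```

View pics/e1.png

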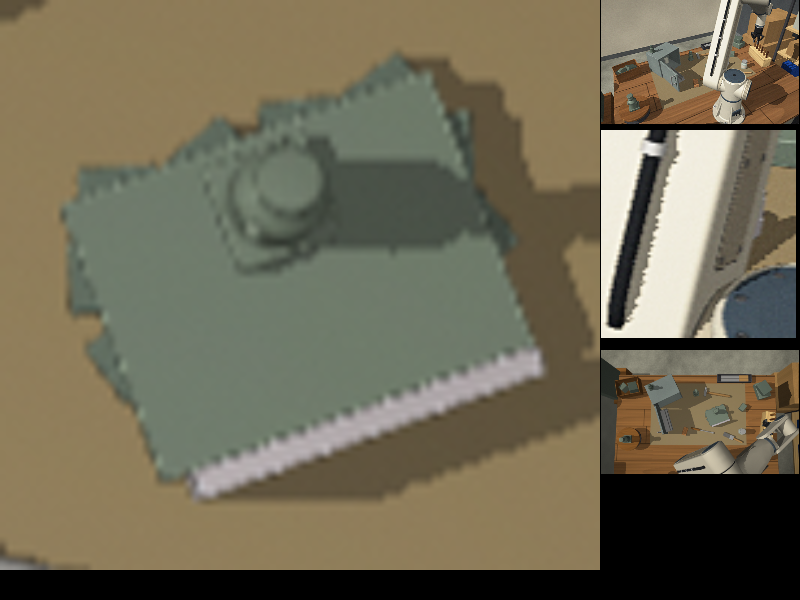

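The top view shows the straightedge upright along the sawn face, with its strip running from (200,487) to (543,362), and the door still open. It fits to 13.8 x 179.7 mm. The stone moved about 0.04 px. I'll check the bystanders and the door, then hand in.

Run:
```python
from h import *
import pickle
f=pickle.load(open("top0.pkl","rb"));t=grab_frame("top")
for n,(x0,x1,y0,y1) in dict(figurine=(290,320,120,155),mallet=(325,420,118,155),offcut=(440,475,168,202),jar=(440,470,250,275),brush=(392,462,262,300),chisel=(290,368,248,272),block=(258,284,245,280)).items():
    A,B=[c["color"][y0:y1,x0:x1].astype(np.float32).mean(2) for c in(f,t)]; print(n,np.round(cv2.phaseCorrelate(A,B),2).tolist() if 0 else [round(float(v),2) for v in cv2.phaseCorrelate(A,B)[0]], "diff>25:",int((abs(A-B)>25).sum()))
h=ray(t,165+42/4,145+147/4,210);e=ray(t,165+137/4,145+505/4,210);d=e-h;print("door dir len",np.linalg.norm(d),"open deg",-64.3-np.degrees(np.arctan2(d[1],d[0])))
o,t0=pickle.load(open("open.pkl","rb")); print("door change",int((abs(t0["color"][175:280,165:215].astype(int)-t["color"][175:280,165:215]).max(2)>30).sum()))
```

```text
figurine [-0.08, -0.05] diff>25: 0
mallet [-0.03, -0.0] diff>25: 0
offcut [-0.05, -0.03] diff>25: 0
jar [0.02, 0.49] diff>25: 0
brush [-0.21, 0.22] diff>25: 3
chisel [-0.14, -0.05] diff>25: 283
block [0.26, 0.74] diff>25: 511
door dir len 250.04660760792385 open deg 99.32864047089014
door change 163
```

Run:
```python
from h import *
import pickle
f=pickle.load(open("top0.pkl","rb"));t=grab_frame("top")
for c in(f["color"],t["color"]):
    h=cv2.cvtColor(c,cv2.COLOR_BGR2HSV)
    for x0,x1,y0,y1 in((255,286,242,282),(286,330,245,270)):
        q=h[y0:y1,x0:x1]; m=((q[:,:,0]<15)&(q[:,:,1]>125)&(q[:,:,2]>40)).astype(np.uint8); M=cv2.moments(m,True); print(M["m00"],round(M["m10"]/M["m00"]+x0,2),round(M["m01"]/M["m00"]+y0,2),end=" | ")
    print()
print(sign_off()); st()
```

```text
328.0 270.73 261.25 | 3.0 305.67 252.67 | 
326.0 270.55 261.49 | 4.0 306.0 253.75 | 
the job is handed in; nothing more can be done
None
the job is handed in; nothing more can be done
```

I pulled the cupboard door open by its handle to about 97–99° and left it there. I lifted the straightedge out of the rack and stood it on its long narrow edge against the stone's sawn face. The job was handed in at about 20.6 s, well inside the 67 s limit.

Last checks:
- **Straightedge position:** the top view fits it at 13.8 x 179.7 mm, so it is standing upright. It is parallel to the face within about 0.1° and flush within the measuring error of about 1 mm; I also felt it touch the face, at about 6 N.
- **Centring:** it reads about 2 mm off centre along the face. That is within the 2 mm camera calibration, so I did not nudge it.
- **Stone:** its top view matches the first picture to about 0.04 px.
- **Other things on the bench:**
  - The figurine, mallet, offcut, jar and brush show no change.
  - The rubbing block and chisel areas changed in brightness (block 511 px, chisel 283 px). I put this down to the open door's shadow, which I did not check further. The block's centre moved only 0.3 px.
  - The chisel area's shift was about 0.15 px. The colour check on the chisel itself found too few pixels to be useful.
- **Forces:** the highest wrist force I saw was about 27 N, when setting the straightedge down. The robot was clear of everything at the end.

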